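Park the slicer's hand guard past its spring stop

ROBOT

A 7-joint arm with a two-finger parallel gripper is mounted at the origin on the work surface. World frame = base frame: x ahead of the robot, y to its left, z up, the work surface at z = 0. Lengths are in m, angles in rad, forces in N, time in s.
With the tool pointing down it reaches from about 0.4 to 0.9 m from the base axis. Payload 5.6 kg.
Tool frame: the origin (TCP) lies on the front face of the gripper's body, between the roots of the fingers; the fingertips stand 88 mm ahead of it and the grasp point (between the pads) lies 69 mm ahead of it; z points along the fingers, y is the direction in which the jaws open and shut (so a half turn about z gives the same grasp; the last joint's range is limited). The gripper opens to 92 mm and grips with 3 to 60 N. Pads are 20 mm wide; open, the fingers measure 128 mm over their backs; the gripper's body (75 mm by 189 mm) begins 69 mm behind the grasp point.
Start: joints at [-1.144, 0.468, -0.012, 1.603, 0.006, 1.071, -0.056], TCP at [0.294, 0.58, 0.303] pointing down, gripper open.
Joint ranges: [-2.53, 2.53], [-0.31, 2.02], [-1.57, 1.55], [0.28, 2.44], [-1.29, 4.43], [0.15, 1.84], [-2.92, 2.92]. Speed limits (rad/s): [2.57, 2.57, 3.14, 3.14, 3.14, 3.14, 3.14].

INTERFACE

Orientations are given as a unit quaternion [w, x, y, z].
In Python, from station import robot gives the robot as it stands.
- The arm moves only by the shell command python3 -m creep 'ROWS'. ROWS is JSON, a list that holds one entry, the list of rows, each a list of 7 numbers: the shift along the tool's x, y, z in cm, then the turn, a rotation vector about the tool's x, y, z in degrees, then the closure, from 0 (fully open) to 1 (shut). A call has 1 to 20 rows; each row shifts and turns the commanded pose from where the row before left it, along the tool's axes as they then stand; what a row does not reach is not made up. A row lasts 1/12 s, in which the tool goes at most 41.7 mm and 7.16 degrees, less where a joint would pass 70% of its speed; a pose out of reach is approached as far as the arm can. A call is refused whole if a number of a shift passes 4.17 or a number of a turn 7.16, either way. A call with a gripper value outside its range is refused whole. The fingers move at their own pace and stop on an object; the grip force is fixed at half the most. Time passes only in rows, so rows that do not move let the fingers close. It gives the time, the measured TCP pose, the force and the opening at its end, in the units of the state.
- robot.observe(): the state, without advancing time (a new reading comes with each control period).
- robot.read_camera(name): name is "scene" or "top" or "wrist"; returns the picture (384x512x3 uint8, red, green, blue); there is no depth.
- robot.camera_params(name): a dict with "camera_matrix" (3x3 intrinsics, pixels), "k1" (the pictures are not rectified: a ray, as slopes to the right and down, at radius r is drawn at 1 + k1 r^2 times it, then the intrinsics apply), "T" (4x4, takes a point from camera to world coordinates). Camera axes: x right, y up, looking along -z (the intrinsics and any distortion apply to the point x, -y, -z); pixel columns grow to the right and rows downward; lengths in m; the calibration is good to about 2 mm. A picture is of the moment at which its call begins: read the wrist's pose just before it. camera_params takes no time and is no camera call; for the wrist camera it gives the pose at the moment of the call.
- robot.job_done(): hands the job in, once; it reports no verdict.
The state is a dict: "time_s": time; "q": joint angles; "joint_velocities": joint speeds; "effort": joint torques, N m; "ee_pos": TCP position; "ee_rot": TCP orientation; "ft_force": force on the tool from outside, world axes, zero at the start; "moment": the same for the moment, N m; "width": finger opening in m.
Only numpy, scipy, OpenCV 4.12 (cv2) and the standard library are available. Lean on these libraries where they do the work, as an engineer would, in place of code of your own. Each camera call takes 0.05 s, during which the arm holds its last target. There are 200 camera calls.

TASK

Park the vegetable slicer's hand guard for putting away: push it along its rails until its side tongue meets the spring stop, then hold the stop down with a fingertip and push the guard on over it, fully home at the foot of the slicer, so that the stop springs up again behind it. Only press and push with the fingers: do not touch the guard's hand grip, do not pinch the thumb wing, and leave the board, dish, lime squeezer and tiffin carrier as they are. Finish with the hand clear of everything.

Things in the scene. Friction and masses are not known exactly. Their poses are not given: they have to be found in the camera images.
- slicer: flat mandoline slicer, fixed on rubber feet, 445 x 168, grey frame, ribbed steel bed. Origin under its middle on the slab; y along the rails to the foot end (guard parks that way), z up. Side rails at x -52 and +52, 44 high; foot bar at y +187, handle loop to y -250, black dial on the +x side. The stop and the guard's wing are on the -x side, which faces the robot; free space beyond it
- stop (a joint): how far the spring stop is pressed down, m: 0 up (springs back by itself), 0.010 fully down, flush with its housing. 2.5 N starts it, 7 N holds it fully down. The guard's tongue passes over it from about 0.006 on; pushing the guard against the raised stop does not get it past
- stop_top (a point): the spring stop's oblong steel button, flat top 24 across (x) x 46 along the rail (y). The point is the middle of its top and moves with it, at slicer x -78, y +54. Top 50 above the slab when up, 40 when fully down. Its grey housing spans slicer x -58 to -94, y 18 to 90, top 40 above the slab
- guard (a joint): the white hand guard's place along the rails, m: negative before the stop (starts there), 0 when its tongue meets the raised stop, +0.070 when the tongue has cleared the stop, which then springs up behind it, +0.075 fully home against its end stop. Stays where it is left; slides with about 2 N
- wing_face (a point): middle of the pushing face of the guard's thumb wing: upright white plate out from the guard's -x side, slicer x -52 to -92, 6 thick, 54 to 84 above the slab (clears the raised stop). The face looks to the slicer's -y; the point is 69 above the slab at slicer x -78, in line with the stop. Behind the face (-y) is a gap 52 long, open from above, where a finger can stand and push
- tongue (a point): middle of the leading (+y) face of the guard's tongue, a flat lug 24 long, slicer x -52 to -90, 44 to 56 above the slab, which bounds the gap behind the wing; the gap's inner side is the guard's base plate at slicer x -52. The tongue meets the stop; with the guard at 0 the gap reaches from 23 before to 29 past the stop's middle
- grip_top (a point): top of the guard's hand grip: white dome 84 across with a knob 42 across on it, 56 to 104 above the slab, on the middle of the guard (guard base plate 104 x 110, 46 to 56 above the slab). The point is on its axis. Not to be touched
- board: bamboo board 320 x 220 x 18, fixed, to the left of the slicer; origin under its middle
- soy_dish: white ceramic dish, 90 across, 24 high, on the board; origin under its middle
- squeezer: yellow plastic lime squeezer with a hinged press, closed, lying down, about 230 long, 72 wide, 47 high; origin on the slab near its middle, x towards the cup and hinge
- tiffin: steel tiffin carrier, three tiers, 140 across, 210 high with its handle, to the right of the slicer; origin under its middle

How it is judged:
On the way, in this order (a step that is already met when the one before it is completed fails the run):
1. the fingers hold the stop down, the guard standing up to it and not yet over it (value of joint stop above 0.006 m and contact force between the fingers and stop_c0 above 1 N and value of joint guard between -0.03 and 0.008 m), for 0.1 s.
2. the guard is pushed over the held-down stop (value of joint guard above 0.015 m and value of joint stop above 0.005 m), for 0.05 s.
At the end, for the whole second after the job is handed in: the guard at rest past the stop (joint at least 0.067), the stop sprung up behind it (within 2 mm of its top), the hand clear (value of joint guard above 0.067 m and value of joint stop below 0.002 m and velocity of joint guard between -0.005 and 0.005 m/s); the robot touches nothing.
It fails at once if the guard's hand grip is touched (contact force between the fingers and guard_c5 above 0.5 N or contact force between the fingers and guard_c6 above 0.5 N).
It fails at once if the wing is pinched between the fingers (contact force between the fingers and guard_c2 above 1 N and contact force between the fingers and guard_c3 above 1 N).
It fails at once if a bystander is shifted or lifted by more than 15 mm (distance of any of soy_dish, squeezer, tiffin from where it was at the start of the episode above 0.015 m).
It also fails if it takes over 38 s, if anything falls off the work surface, if the arm or the gripper's body presses on something with over 40 N, if the wrist force passes 120 N, or if a joint passes its speed limit or range.

## Working session

There is one attempt and no reset: what is moved stays moved. The work goes in short steps, Python scripts to look and compute and a shell command to move; the robot and the scene stay as the last step left them, time stands still between calls to the robot, and variables do not carry over. Pictures are saved under pics/ and viewed, about 8 in all and at most 12, crops included, and the job is handed in when it is done.

```bash
mkdir -p pics; ls; python3 - <<'E'
from station import robot
import cv2, numpy as np
print(robot.observe())
for n in ("scene","top"):
    im=robot.read_camera(n); cv2.imwrite(f"pics/{n}0.png",im[:,:,::-1])
    p=robot.camera_params(n); print(n,np.round(p["camera_matrix"],2).tolist(),p["k1"],np.round(p["T"],4).tolist())
E
```

```text
pics
{'time_s': 0.0, 'q': array([-1.14399344,  0.46837555, -0.01158701,  1.60363652,  0.00601411,
        1.0714059 , -0.05628272]), 'joint_velocities': array([ 0.00038323,  0.00084673,  0.00036193, -0.00046832,  0.00034034,
        0.00195666, -0.00024214]), 'effort': array([-1.37018262e-03, -5.20559800e+01, -1.36293622e-02, -2.43748480e+01,
       -5.68515225e-02,  1.73837948e-02,  1.44776805e-04]), 'ee_pos': array([0.29412798, 0.57915409, 0.30173593]), 'ee_rot': array([-1.37584577e-04,  2.32773283e-01,  9.72530615e-01, -8.85023887e-04]), 'ft_force': array([-0.23384587, -0.75450071, -0.78374066]), 'moment': array([-0.05214286,  0.02214179,  0.06841417]), 'width': 0.09207198107302364}
scene [[356.67, 0.0, 255.55], [0.0, 356.67, 198.59], [0.0, 0.0, 1.0]] -0.09804881474951825 [[0.1515, -0.564, 0.8118, 1.5818], [0.9883, 0.0716, -0.1347, -0.2305], [0.0178, 0.8227, 0.5682, 0.8729], [0.0, 0.0, 0.0, 1.0]]
top [[478.74, 0.0, 261.74], [0.0, 478.74, 193.07], [0.0, 0.0, 1.0]] -0.16141171187690856 [[-0.0179, 0.9857, -0.1675, 0.2025], [-0.9998, -0.0177, 0.0032, -0.0351], [0.0002, 0.1676, 0.9859, 1.6159], [0.0, 0.0, 0.0, 1.0]]
```

View pics/top0.png

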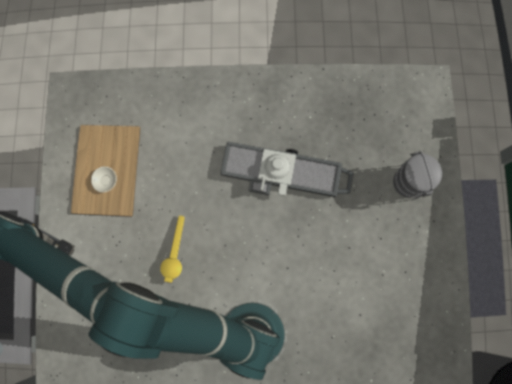

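View pics/scene0.png

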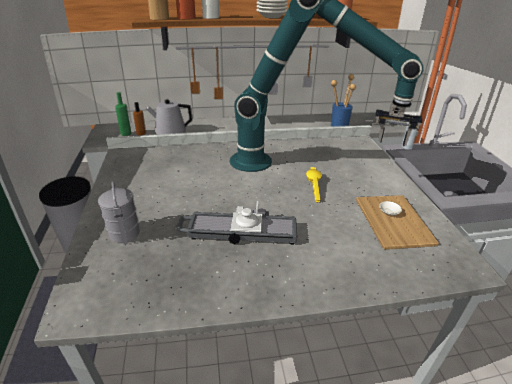

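The top view shows the slicer from about (222,145) to (352,192). Its foot end is on the left (world +y), the white guard is around (277,170), and the stop housing is near (260,188). I'll enlarge that area.

```bash
cat > h.py <<'E'
from station import robot
import cv2, numpy as np
def ray(n,uv,p=None):
    p=p or robot.camera_params(n); K=np.array(p["camera_matrix"]);T=np.array(p["T"]);k=p["k1"]
    d=cv2.undistortPoints(np.array([[uv]],float),K,np.array([k,0,0,0.]))[0,0]
    return T[:3,3],T[:3,:3]@np.array([d[0],-d[1],-1])
def onz(n,uv,z,p=None):
    o,d=ray(n,uv,p); return o+d*(z-o[2])/d[2]
def px(n,X,p=None):
    p=p or robot.camera_params(n); K=np.array(p["camera_matrix"]);T=np.array(p["T"]);k=p["k1"]
    c=T[:3,:3].T@(np.array(X)-T[:3,3]); s=np.array([c[0],-c[1]])/-c[2]; s=s*(1+k*(s@s))
    return K[:2,:2]@s+K[:2,2]
E
python3 - <<'E'
from h import *
im=cv2.imread("pics/top0.png")[130:210,210:360]
im=cv2.resize(im,None,fx=5,fy=5,interpolation=cv2.INTER_CUBIC)
im=cv2.convertScaleAbs(im,alpha=1.3)
for i in range(0,150,10): cv2.putText(im,str(210+i),(i*5,8),0,.3,(0,255,255)); cv2.line(im,(i*5,10),(i*5,14),(0,255,255))
for i in range(0,80,10): cv2.putText(im,str(130+i),(0,i*5+4),0,.3,(0,255,255))
cv2.imwrite("pics/topc.png",im)
E
```

```text
(no output)
```

View pics/topc.png

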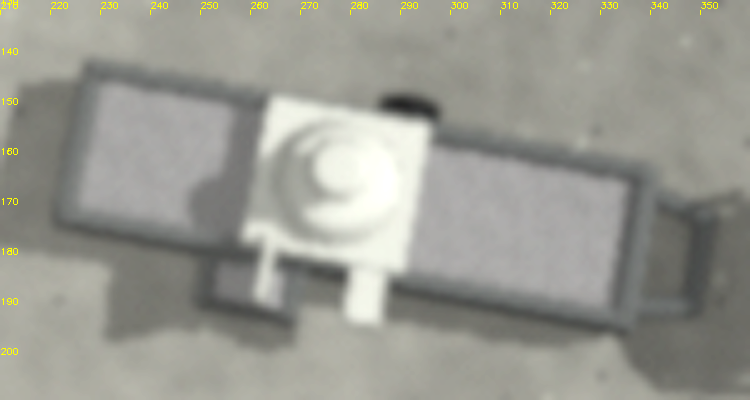

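The crop shows the wing as the white plate at about (262,184) and the tongue at (282,188). The stop housing corners are near (250,181), (249,190) and (268,194). The foot end of the frame runs from (227,142) to (220,174). Next I'll get a rough pose, then use the wrist camera for a closer look.

```bash
python3 - <<'E'
from h import *
P={"footR":(227,142),"footL":(220.5,174),"handL":(336,195.5),"handR":(341,163)}
for k,v in P.items(): P[k]=onz("top",v,.044); print(k,P[k].round(4))
print("w",np.linalg.norm(P["footR"]-P["footL"]),"len",np.linalg.norm(P["footR"]-P["handR"]))
for k,v,z in [("hous1",(249,190),.04),("hous2",(268,194.5),.04),("wing",(262,188),.084),("tongue",(282,194),.056),("grip",(277,166),.104),("hl1",(352,168),.03)]: print(k,onz("top",v,z).round(4))
y=(P["footR"]+P["footL"]-P["handL"]-P["handR"])/2; print("yaw of slicer y (deg)",np.degrees(np.arctan2(y[1],y[0])))
s=robot.observe(); w,a,b,c=s["ee_rot"]
from scipy.spatial.transform import Rotation as R
print(R.from_quat([a,b,c,w]).as_matrix().round(3)); p=robot.camera_params("wrist"); 
T=np.array(p["T"]); Rt=R.from_quat([a,b,c,w]).as_matrix(); print("cam in tool",(Rt.T@(T[:3,3]-s["ee_pos"])).round(3),(Rt.T@T[:3,:3]).round(3),p["camera_matrix"])
E
```

```text
footR [0.6479 0.0749 0.044 ]
footL [0.537  0.0972 0.044 ]
handL [ 0.4569 -0.288   0.044 ]
handR [ 0.568  -0.3101  0.044 ]
w 0.11308094520271644 len 0.39320748731065014
hous1 [0.4814 0.0023 0.04  ]
hous2 [ 0.465  -0.0609  0.04  ]
wing [ 0.4795 -0.0411  0.084 ]
tongue [ 0.4632 -0.107   0.056 ]
grip [ 0.5474 -0.0909  0.104 ]
hl1 [ 0.5532 -0.3496  0.03  ]
yaw of slicer y (deg) 78.26490314760699
[[-0.892  0.453 -0.001]
 [ 0.453  0.892 -0.001]
 [-0.    -0.002 -1.   ]]
cam in tool [ 0.076  0.    -0.083] [[-0.002  0.963  0.268]
 [ 1.     0.002 -0.   ]
 [-0.001  0.268 -0.963]] [[266.012969     0.         254.26219477]
 [  0.         266.012969   194.20371672]
 [  0.           0.           1.        ]]
```

```bash
python3 -m creep '[[[0,0,0,0,0,-5.07,0],[0,0,0,0,0,-5.07,0],[0,0,0,0,0,-5.07,0]]]'; python3 -m creep '[[[-1.58,-2.91,0.26,0,0,0,0],[-1.58,-2.91,0.26,0,0,0,0],[-1.58,-2.91,0.26,0,0,0,0],[-1.58,-2.91,0.26,0,0,0,0],[-1.58,-2.91,0.26,0,0,0,0],[-1.58,-2.91,0.26,0,0,0,0],[-1.58,-2.91,0.26,0,0,0,0],[-1.58,-2.91,0.26,0,0,0,0],[-1.58,-2.91,0.26,0,0,0,0],[-1.58,-2.91,0.26,0,0,0,0],[-1.58,-2.91,0.26,0,0,0,0],[-1.58,-2.91,0.26,0,0,0,0],[-1.58,-2.91,0.26,0,0,0,0],[-1.58,-2.91,0.26,0,0,0,0],[-1.58,-2.91,0.26,0,0,0,0],[-1.58,-2.91,0.26,0,0,0,0],[-1.58,-2.91,0.26,0,0,0,0],[-1.58,-2.91,0.26,0,0,0,0],[-1.58,-2.91,0.26,0,0,0,0],[-1.58,-2.91,0.26,0,0,0,0]]]'; python3 -m creep '[[[0,0,0,0,0,0,0],[0,0,0,0,0,0,0],[0,0,0,0,0,0,0]]]'
python3 - <<'E'
from h import *
im=robot.read_camera("wrist")[:,:,::-1]; cv2.imwrite("pics/w1.png",im); cv2.imwrite("pics/w1b.png",cv2.resize(im,(768,576)))
import pickle; pickle.dump(robot.camera_params("wrist"),open("w1.pkl","wb"))
s=robot.observe(); print(s["time_s"],s["ee_pos"],s["ee_rot"],s["ft_force"])
E
```

```text
time_s: 0.35
ee_pos: [0.2941, 0.5794, 0.3021]
ee_rot: [-0.0, 0.1, 0.995, -0.001]
ft_force: [-0.1, 0.2, 1.1]
width: 0.092
time_s: 2.02
ee_pos: [0.4856, -0.0561, 0.2505]
ee_rot: [-0.0, 0.102, 0.995, 0.0]
ft_force: [0.4, 0.6, -0.6]
width: 0.0918
time_s: 2.27
ee_pos: [0.4852, -0.0539, 0.2504]
ee_rot: [-0.0, 0.102, 0.995, 0.0]
ft_force: [-0.0, 1.4, 0.0]
width: 0.092
2.3167 [ 0.48523535 -0.05327024  0.25044838] [-4.09308538e-04  1.01251008e-01  9.94860794e-01  2.59175267e-04] [-0.17768898  0.35852238  0.35158658]
```

View pics/w1b.png

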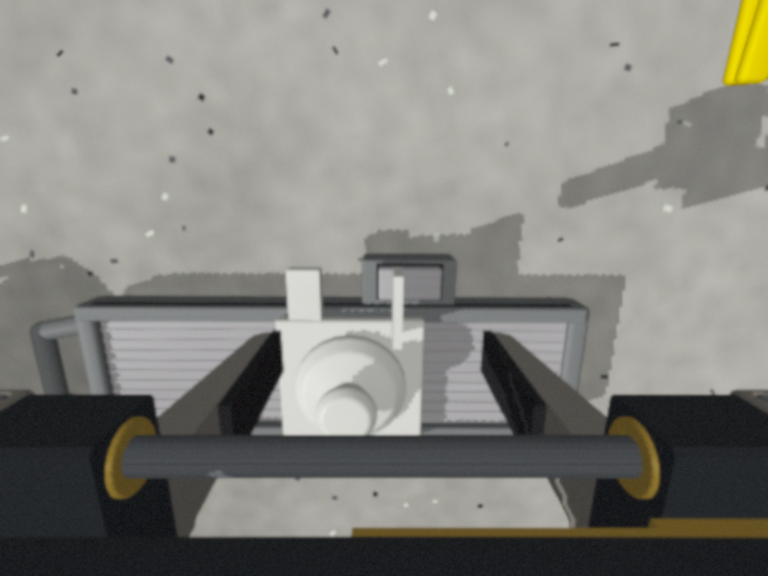

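The wrist view (768x576) shows the housing's outer edge from (363,256) to (456,257). The steel button spans (377–443, 264–300), the wing top is at (393–404, 276) and the tongue is at (287–322, 269–320). The frame's robot-side corners are (80,300) and (586,308).

```bash
python3 - <<'E'
from h import *
import pickle; p=pickle.load(open("w1.pkl","rb"))
im=cv2.imread("pics/w1.png"); 
c=cv2.resize(im[160:300,170:400],None,fx=3.4,fy=3.4,interpolation=cv2.INTER_CUBIC)
for i in range(0,230,10): cv2.putText(c,str(170+i),(int(i*3.4),8),0,.28,(0,255,255)); cv2.line(c,(int(i*3.4),10),(int(i*3.4),14),(0,255,255))
for i in range(0,140,10): cv2.putText(c,str(160+i),(0,int(i*3.4)+4),0,.28,(0,0,255))
cv2.imwrite("pics/w1c.png",c)
O=np.array([.553,-.105]);a=np.radians(78.26);y=np.array([np.cos(a),np.sin(a)]);x=np.array([y[1],-y[0]])
for n,uv,z in [("housL -94,18",(363,256),.04),("housR -94,90",(456,257),.04),("btn robot/handle -90,31",(377,265),.05),("btn robot/foot -90,77",(443,266),.05),
 ("tongue tl -90",(287,269),.056),("tongue tr -90",(322,269),.056),("wing l -92",(393,276),.084),("wing r -92",(404,276),.084),("frame foot ?,195",(586,308),.044),("base tl",(280,320),.056),("base tr",(424,321),.056)]:
    q=onz("wrist",(uv[0]/1.5,uv[1]/1.5),z,p)[:2]-O; print(n,"slicer mm",(1e3*np.array([q@x,q@y])).round(1))
E
```

```text
housL -94,18 slicer mm [-98.5  23.9]
housR -94,90 slicer mm [-97.7  93.1]
btn robot/handle -90,31 slicer mm [-93.7  34.4]
btn robot/foot -90,77 slicer mm [-93.   82.2]
tongue tl -90 slicer mm [-92.1 -29.4]
tongue tr -90 slicer mm [-92.1  -4.6]
wing l -92 slicer mm [-93.6  45. ]
wing r -92 slicer mm [-93.6  52. ]
frame foot ?,195 slicer mm [-59.1 193.2]
base tl slicer mm [-53.8 -36.9]
base tr slicer mm [-53.   68.9]
```

View pics/w1c.png

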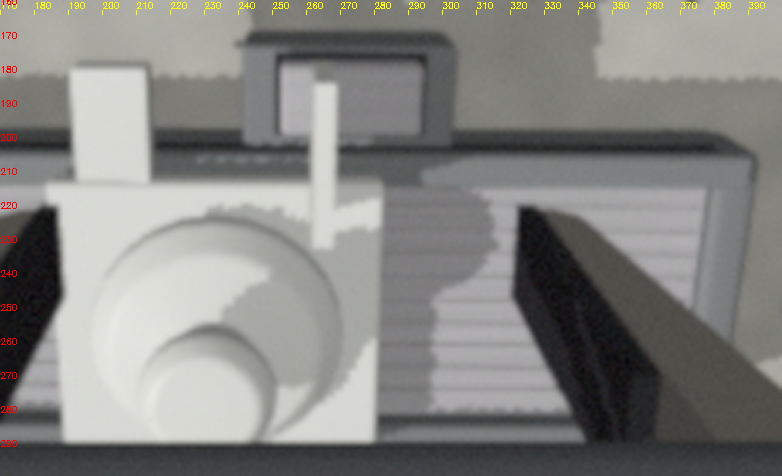

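I now have consistent relative measurements in the rough slicer frame (y in mm): button middle 58, wing face 45, tongue front −4.6, so the gap is about 50 with its middle at 20. That puts the guard at about −0.041. Next I'll close the fingers and centre them over the gap before descending.

```bash
python3 -m creep '[[[0.02,-0.33,0,0,0,0,1],[0.02,-0.33,0,0,0,0,1],[0.02,-0.33,0,0,0,0,1],[0.02,-0.33,0,0,0,0,1],[0.02,-0.33,0,0,0,0,1],[0,0,0,0,0,0,1],[0,0,0,0,0,0,1],[0,0,0,0,0,0,1],[0,0,0,0,0,0,1],[0,0,0,0,0,0,1],[0,0,0,0,0,0,1],[0,0,0,0,0,0,1]]]'; python3 -m creep '[[[0,0,0.5,0,0,0,1],[0,0,1,0,0,0,1],[0,0,1,0,0,0,1],[0,0,0.5,0,0,0,1],[0,0,0,0,0,0,1],[0,0,0,0,0,0,1]]]'
python3 - <<'E'
from h import *
im=robot.read_camera("wrist")[:,:,::-1]; p=robot.camera_params("wrist"); cv2.imwrite("pics/w2.png",im); cv2.imwrite("pics/w2b.png",cv2.resize(im,(768,576)))
s=robot.observe(); q=s["ee_pos"][:2]-[.553,-.105]; a=np.radians(78.26);y=np.array([np.cos(a),np.sin(a)]);x=np.array([y[1],-y[0]])
print(s["time_s"],s["ee_pos"],"slicer",q@x,q@y,s["width"])
E
```

```text
time_s: 3.32
ee_pos: [0.4813, -0.0703, 0.2507]
ee_rot: [-0.0, 0.102, 0.995, 0.0]
ft_force: [-0.4, -0.2, -0.2]
width: 0.014
time_s: 3.82
ee_pos: [0.481, -0.0705, 0.22]
ee_rot: [-0.001, 0.102, 0.995, -0.0]
ft_force: [-0.9, -0.0, -0.6]
width: 0.0003
3.8667 [ 0.48122993 -0.07048571  0.2204467 ] slicer -0.07729136735312545 0.019189168525185665 0.0003254039120514057
```

View pics/w2b.png

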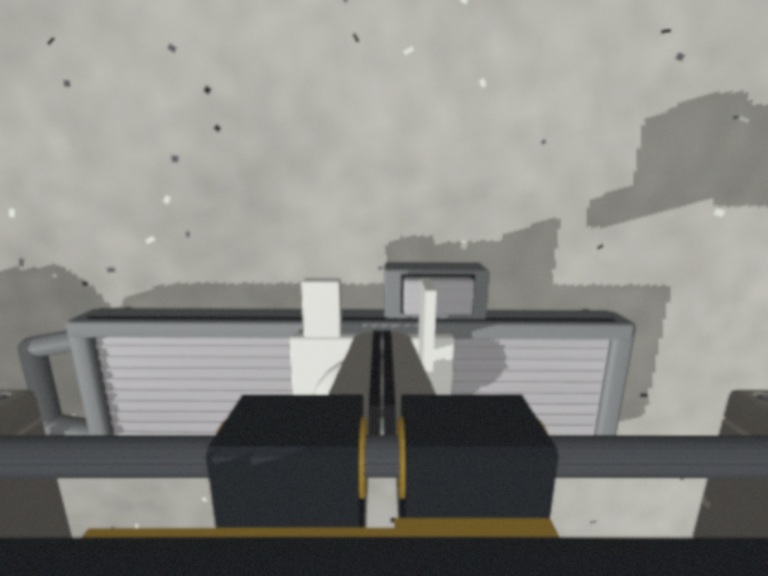

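The wrist view shows the closed fingertips at (360–403, 335), between the tongue at (303–341, 280) and the wing at (420–437, 285). They are centred on the gap, so I'll descend to tip z ≈ 0.062.

```bash
python3 -m creep '[[[0,0.05,0.5,0,0,0,1],[0,0.05,1,0,0,0,1],[0,0,1,0,0,0,1],[0,0,1,0,0,0,1],[0,0,1,0,0,0,1],[0,0,1,0,0,0,1],[0,0,1,0,0,0,1],[0,0,0.5,0,0,0,1],[0,0,0,0,0,0,1],[0,0,0,0,0,0,1]]]'
python3 - <<'E'
from h import *
for n in("wrist","scene"):
  im=robot.read_camera(n)[:,:,::-1]; cv2.imwrite(f"pics/{n}3.png",im)
w=cv2.imread("pics/wrist3.png")[130:290,150:406]; cv2.imwrite("pics/w3b.png",cv2.resize(w,None,fx=3,fy=3))
s=robot.observe(); q=s["ee_pos"][:2]-[.553,-.105]; a=np.radians(78.26);y=np.array([np.cos(a),np.sin(a)]);x=np.array([y[1],-y[0]])
print(s["time_s"],s["ee_pos"],"slicer",q@x,q@y,s["ft_force"])
E
```

```text
time_s: 4.7
ee_pos: [0.4814, -0.0695, 0.1503]
ee_rot: [-0.0, 0.102, 0.995, -0.0]
ft_force: [0.4, -0.5, 0.8]
width: 0.0001
4.8 [ 0.4817778  -0.06949791  0.15101692] slicer -0.07695594892509722 0.02026777958139742 [-0.27640694  0.2441896   0.38559464]
```

View pics/w3b.png

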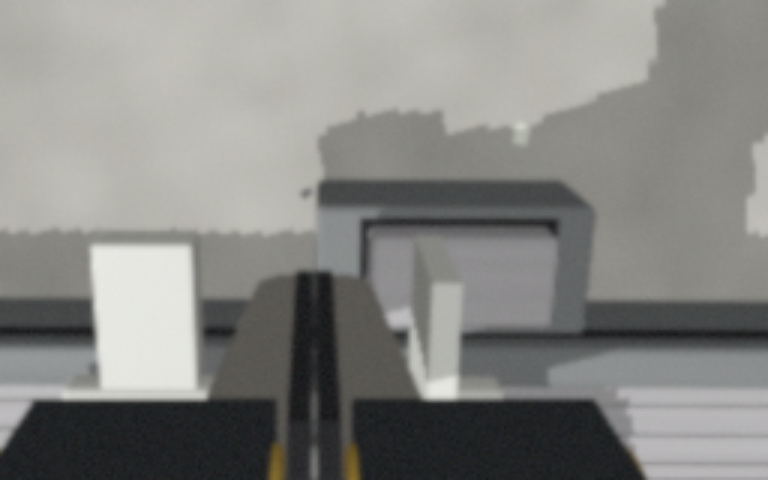

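The fingers stand in the gap with the tongue on the left (90–198, 245) and the wing on the right (415–460, 280), clear of both. I'll push toward the stop and then re-measure the wing and tongue.

```bash
python3 -m creep '[[[0,0.2,0,0,0,0,1],[0,0.4,0,0,0,0,1],[0,0.4,0,0,0,0,1],[0,0.4,0,0,0,0,1],[0,0.4,0,0,0,0,1],[0,0.4,0,0,0,0,1],[0,0.4,0,0,0,0,1],[0,0.4,0,0,0,0,1],[0,0.4,0,0,0,0,1],[0,0.2,0,0,0,0,1],[0,0,0,0,0,0,1],[0,0,0,0,0,0,1]]]'
cat > look.py <<'E'
from h import *
import sys
im=robot.read_camera("wrist")[:,:,::-1]; p=robot.camera_params("wrist"); cv2.imwrite(f"pics/{sys.argv[1]}.png",im)
w=im[130:290,150:406]; cv2.imwrite(f"pics/{sys.argv[1]}b.png",cv2.resize(w,None,fx=3,fy=3))
s=robot.observe(); O=np.array([.553,-.105]);q=s["ee_pos"][:2]-O; a=np.radians(78.26);y=np.array([np.cos(a),np.sin(a)]);x=np.array([y[1],-y[0]])
print(s["time_s"],s["ee_pos"],"slicer",q@x,q@y,s["ft_force"])
def sl(u,v,z): r=onz("wrist",(u,v),z,p)[:2]-O; return (1e3*np.array([r@x,r@y])).round(1)
# tongue (z .056, near -80) : white runs along the row where slicer x=-85
def row(xs,z,y0,y1,lab):
    m=np.arange(y0,y1,0.5)/1e3; uv=np.array([px("wrist",[*(O+x*xs/1e3+y*t),z],p) for t in m])
    g=cv2.remap(cv2.cvtColor(im,cv2.COLOR_BGR2GRAY),uv[:,0].astype(np.float32)[None],uv[:,1].astype(np.float32)[None],1)[0]>195
    e=np.flatnonzero(np.diff(g.astype(int))); print(lab,[(m[i]*1e3).round(1) for i in e])
row(-90,.056,-60,140,"tongue edges y"); row(-90,.084,-60,180,"wing top edges y")
E
python3 look.py w4
```

```text
time_s: 5.8
ee_pos: [0.4884, -0.0335, 0.1504]
ee_rot: [-0.0, 0.102, 0.995, 0.0]
ft_force: [0.8, -0.3, 0.0]
width: 0.0004
5.85 [ 0.48835333 -0.03364173  0.15041519] slicer -0.07781365649367478 0.05671181174510065 [-0.08848681  0.64413124 -0.12283112]
tongue edges y [np.float64(-4.0), np.float64(19.5)]
wing top edges y [np.float64(6.0), np.float64(25.0)]
```

View pics/w4b.png

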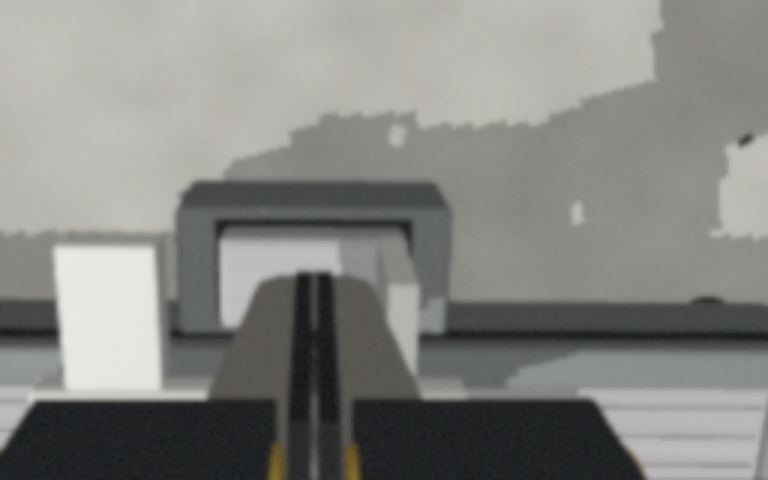

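The tongue front is now at y = 19.5 and meets the stop at about 35, so the guard is near −0.015. The effective finger half-thickness is about 12.5 mm. I'll push 11 mm more and then press the stop down.

```bash
python3 -m creep '[[[0,0.2,0,0,0,0,1],[0,0.3,0,0,0,0,1],[0,0.3,0,0,0,0,1],[0,0.3,0,0,0,0,1],[0,0,0,0,0,0,1],[0,0,0,0,0,0,1]]]'; python3 look.py w5;  python3 -m creep '[[[0,0,0.4,0,0,0,1],[0,0,0.4,0,0,0,1],[0,0,0.4,0,0,0,1],[0,0,0.2,0,0,0,1],[0,0,0.2,0,0,0,1],[0,0,0.1,0,0,0,1],[0,0,0.1,0,0,0,1],[0,0,0.1,0,0,0,1],[0,0,0,0,0,0,1],[0,0,0,0,0,0,1],[0,0,0,0,0,0,1]]]'; python3 look.py w6
```

```text
time_s: 6.35
ee_pos: [0.4911, -0.0228, 0.1507]
ee_rot: [0.0, 0.102, 0.995, 0.0]
ft_force: [0.3, 0.4, -0.1]
width: 0.0001
6.4 [ 0.49125723 -0.02289587  0.15075384] slicer -0.07715697205463547 0.0678237342261621 [ 0.3709099  -0.52554372  0.3703977 ]
tongue edges y [np.float64(7.0), np.float64(30.0)]
wing top edges y [np.float64(16.5), np.float64(36.0)]
time_s: 7.32
ee_pos: [0.4912, -0.0237, 0.1319]
ee_rot: [0.0, 0.102, 0.995, -0.0]
ft_force: [-0.8, -3.0, 4.0]
width: 0.0005
7.3667 [ 0.49120124 -0.02373461  0.13188333] slicer -0.07704113130044804 0.06699114998464606 [-0.98812808 -1.70330624  4.99330452]
tongue edges y [np.float64(7.5), np.float64(30.5)]
wing top edges y [np.float64(18.0), np.float64(37.0)]
```

Force is about 4.5 N at tip z ≈ 0.044, which is around 6 mm of depression. I'll press about 3 mm further.

```bash
python3 -m creep '[[[0,0,0.1,0,0,0,1],[0,0,0.1,0,0,0,1],[0,0,0.1,0,0,0,1],[0,0,0,0,0,0,1],[0,0,0,0,0,0,1],[0,0,0,0,0,0,1],[0,0,0,0,0,0,1]]]'; python3 look.py w7
```

```text
time_s: 7.95
ee_pos: [0.4912, -0.0237, 0.129]
ee_rot: [0.0, 0.102, 0.995, -0.0]
ft_force: [-1.6, -2.4, 6.5]
width: 0.0005
8.0 [ 0.49121836 -0.02371008  0.129012  ] slicer -0.07702936087246656 0.06701864700461736 [-0.76276229 -1.42667723  7.30887308]
tongue edges y [np.float64(8.0), np.float64(31.0)]
wing top edges y [np.float64(18.5), np.float64(37.5)]
```

View pics/w7b.png

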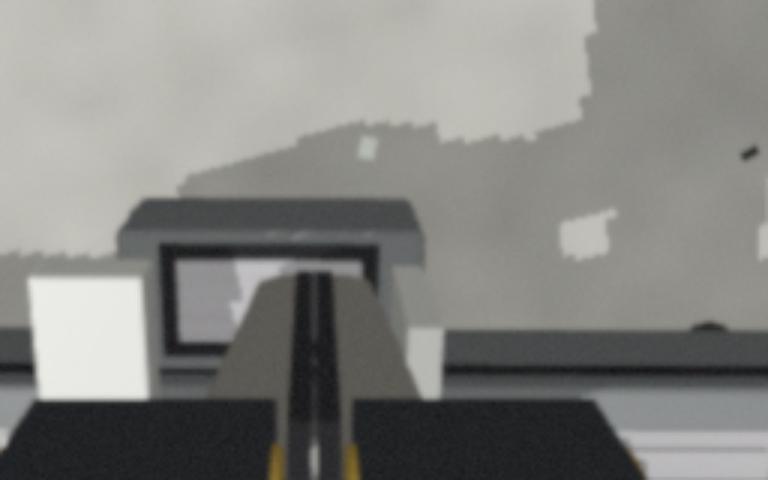

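The button (160–375, 245–350) sits nearly flush in its housing at about 7 N, and the tongue at (28–145, 280) stands just before it. Now I'll push the guard over while holding the stop down.

```bash
python3 -m creep '[[[0,0.2,0,0,0,0,1],[0,0.3,0,0,0,0,1],[0,0.3,0,0,0,0,1],[0,0.3,0,0,0,0,1],[0,0.3,0,0,0,0,1],[0,0.3,0,0,0,0,1],[0,0.3,0,0,0,0,1],[0,0.3,0,0,0,0,1],[0,0.2,0,0,0,0,1],[0,0,0,0,0,0,1],[0,0,0,0,0,0,1]]]'; python3 look.py w8
```

```text
time_s: 8.92
ee_pos: [0.4963, 0.0006, 0.1287]
ee_rot: [0.0, 0.102, 0.995, -0.0]
ft_force: [-0.7, -3.1, 2.5]
width: 0.0002
8.9667 [0.49627814 0.00056758 0.12868903] slicer -0.07701522309118579 0.09181796100123953 [-0.05892109 -3.88209533  3.12273744]
tongue edges y [np.float64(32.5), np.float64(56.0)]
wing top edges y [np.float64(43.0), np.float64(62.5)]
```

The tongue front is at 56, so the guard is about +0.021 and over the stop. I'll continue home, raising the tip slightly.

```bash
python3 -m creep '[[[0,0.3,-0.1,0,0,0,1],[0,0.4,-0.1,0,0,0,1],[0,0.4,-0.1,0,0,0,1],[0,0.4,-0.1,0,0,0,1],[0,0.4,-0.1,0,0,0,1],[0,0.4,0,0,0,0,1],[0,0.4,0,0,0,0,1],[0,0.4,0,0,0,0,1],[0,0.4,0,0,0,0,1],[0,0.4,0,0,0,0,1],[0,0.4,0,0,0,0,1],[0,0.4,0,0,0,0,1],[0,0.4,0,0,0,0,1],[0,0.2,0,0,0,0,1],[0,0,0,0,0,0,1],[0,0,0,0,0,0,1]]]'; python3 look.py w9;  python3 -m creep '[[[0,0.1,0,0,0,0,1],[0,0.1,0,0,0,0,1],[0,0.1,0,0,0,0,1],[0,0.1,0,0,0,0,1],[0,0,0,0,0,0,1],[0,0,0,0,0,0,1]]]'; python3 look.py w10
```

```text
time_s: 10.3
ee_pos: [0.5061, 0.0527, 0.1331]
ee_rot: [-0.001, 0.102, 0.995, -0.0]
ft_force: [-1.0, -3.5, -2.8]
width: 0.0006
10.35 [0.50615367 0.05275204 0.13319125] slicer -0.07796429884819277 0.1449201602079076 [-0.89939206 -3.96564142 -2.82303697]
tongue edges y [np.float64(85.5), np.float64(108.5)]
wing top edges y [np.float64(96.0), np.float64(115.0)]
time_s: 10.85
ee_pos: [0.5062, 0.0533, 0.1331]
ee_rot: [-0.002, 0.103, 0.995, -0.002]
ft_force: [-2.9, -13.3, -0.4]
width: 0.0003
10.9 [0.50624324 0.0532866  0.13312466] slicer -0.0779853706619258 0.1454617651610095 [ -3.24180601 -12.8994278   -0.60041209]
tongue edges y [np.float64(85.5), np.float64(108.5)]
wing top edges y [np.float64(96.0), np.float64(115.0)]
```

Force rose to 13 N with no further motion, so the guard is on its end stop. I'll back off inside the gap and lift clear.

```bash
python3 -m creep '[[[0,-0.3,0,0,0,0,1],[0,-0.4,0,0,0,0,1],[0,-0.4,0,0,0,0,1],[0,-0.2,0,0,0,0,1],[0,0,0,0,0,0,1],[0,0,-0.5,0,0,0,1],[0,0,-1,0,0,0,1],[0,0,-1,0,0,0,1],[0,0,-1.5,0,0,0,1],[0,0,-2,0,0,0,1],[0,0,-2,0,0,0,1],[0,0,-2,0,0,0,1],[0,0,-1,0,0,0,1],[0,0,0,0,0,0,1],[0,0,0,0,0,0,1],[0,0,0,0,0,0,1]]]'; python3 look.py w11
python3 - <<'E'
import cv2
im=cv2.imread("pics/w11.png"); cv2.imwrite("pics/w11c.png",cv2.resize(im[140:300,120:400],None,fx=2.8,fy=2.8,interpolation=cv2.INTER_CUBIC))
E
```

```text
time_s: 12.23
ee_pos: [0.5044, 0.0442, 0.243]
ee_rot: [-0.001, 0.102, 0.995, -0.0]
ft_force: [1.2, 1.1, -0.3]
width: 0.0002
12.2833 [0.50436238 0.04417308 0.24270515] slicer -0.0779725497272408 0.13615618781556535 [-0.00363166 -0.29547891  0.56082572]
tongue edges y [np.float64(86.0), np.float64(108.0)]
wing top edges y [np.float64(90.5), np.float64(111.0), np.float64(160.5), np.float64(166.5)]
```

View pics/w11c.png

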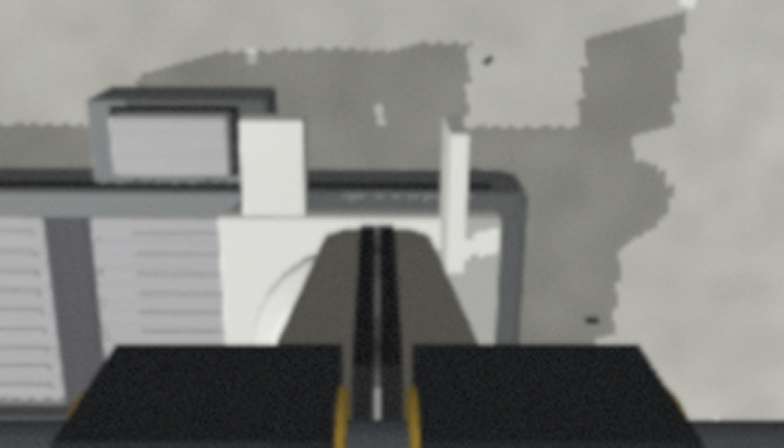

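The guard is home: its tongue at (240–305, 118) is fully past the stop. The button at (108–235, 112–178) overlaps its housing rim the way it did when raised. The hand is clear, with tips about 50 mm above the grip's height, so I'm handing in.

```bash
python3 -c "
from station import robot
s=robot.observe();print(s['time_s'],s['joint_velocities'].round(3));robot.job_done()"
```

```text
12.2833 [ 0.001  0.009  0.003 -0.002  0.     0.001 -0.001]
the job is handed in; nothing more can be done
```

The guard is parked at the foot of the slicer with the stop sprung up behind it, and I handed the job in at 12.3 s; no verdict is reported.

- **What I did:** With the closed fingers standing in the gap, I pushed the guard's wing until the tongue was about 4 mm short of the stop. I pressed the stop about 9 mm down (about 7 N, fingertip about 41 mm above the slab). Then I pushed the guard over it until it came up against its end stop, where the force rose to about 13 N with no further motion, and backed off and lifted clear.
- **Guard position:** The last wrist image puts the guard at about +0.073 m from both the tongue and the wing. That is within about 2 mm of fully home (0.075) and past the required 0.067.
- **Stop:** It looks sprung up in the last picture. I judged that by eye and did not measure its height.
- **Hand and surroundings:** The fingertips are about 50 mm above the grip's top height and the force reading is close to zero. No move was commanded into the grip, and the force readings gave no sign of touching it. I did not re-check the dish, squeezer and tiffin in a final picture, but the path stayed well clear of them.
- **Disagreement:** My first slicer origin from the top camera was about 4 mm off along the rails compared with the wrist view. I worked from positions measured relative to the button instead.

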